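# Set the child-safe jar in its bench cradle and open its cap

### The job

Take the square glass jar from the rack by its glass body, not by its cap, stand it fully down in the square wooden cradle on the bench without dropping it, and let go. Then take it by the cap, push the cap down against its spring and turn it anticlockwise past its safety stop as far as it goes, so that the jar is unlocked; let the cap spring up and leave the jar standing in the cradle. Do not tip the jar and do not disturb the other things.

Things in the scene. Friction and masses are not known exactly. Their poses are not given: they have to be found in the camera images.
- jar: Square clear glass jar, upright: body 60 x 60 mm, flat sides parallel to its x and y axes, 58 mm tall with a flat shoulder; above it an 8 mm gap round a 38 mm neck, then the round white cap; 88 mm tall in all, 0.25 to 0.5 kg. Origin at the centre of its underside, z up. Starts on the rack's shelf in any of three places; a grey union and a white overflow cap take the others.
- cap: The jar's push-and-turn cap: round, 50 mm across, 22 mm tall, ribbed side, a low ridge on its top from the centre to the rim as a pointer (3 mm proud). Origin on the jar's axis at the centre of the cap's underside, 66 mm above the jar's underside when the cap is up; turns with the cap, x along the pointer.
- cap_top (a point): Centre of the cap's flat top, 88 mm above the jar's underside when the cap is up (82 mm when fully pushed in).
- cap_press (a joint): How far the cap is pushed down, m: 0 up, 0.006 fully in. A spring holds it up: about 3 N starts it, about 9 N holds it fully in. It springs back when let go.
- cap_turn (a joint): Turn of the cap on the jar, rad, growing anticlockwise seen from above; starts at 0.1 to 0.4. With the cap up the safety stop blocks it at 0.5; pushed fully in (over 4 mm) it passes. Keep it in until 1.0; it is open beyond 1.08 and ends hard at 1.35. Turning takes about 0.06 N m. The jar itself can turn 0.1 rad either way in the cradle.
- cradle: Fixed plywood cradle on the right half (-y) of the bench: block 90 x 90 x 24 mm with a square pocket 66 x 66 mm, 14 mm deep, that keeps the jar from turning (it fits in any quarter turn). Screwed tabs 6 mm high stick out 25 mm either way along its x axis. Origin at the centre of its underside; x and y axes parallel to the pocket's sides.
- cradle_floor (a point): Centre of the pocket's floor, 10 mm above the bench; the jar's underside rests here. Axes as the cradle's.
- rack: Fixed slatted pine rack on the left (+y): shelf 440 mm along its y axis, 200 mm deep along its x axis (front at -x), its top 80 mm above the bench. A back rail up to 290 mm stands at x = +100 mm; wrench and shower head hang on its pegs, reaching forward to x = +45 mm. The jar's row is at x = -40 mm, places 120 mm apart. Origin under the shelf's centre, at bench height.
- union: Bystander: grey plastic pipe union, 68 mm across, 72 mm tall, on the shelf. Origin at the centre of its underside.
- overflow_cap: Bystander: white plastic overflow cap, low dome 68 mm across, 24 mm tall, on the shelf. Origin at the centre of its underside.
- tape: Bystander: roll of tape, 64 mm across, 19 mm high, lying on the bench. Origin at the centre of its underside.
- screwdriver: Bystander: screwdriver lying on the bench.
- elbow: Bystander: brass pipe elbow about 70 mm long and 40 mm high, on the bench. Origin under its block.
Mind the look-alikes: they are no part of the job. There is more than one size of the cradle; the one meant has the size given above.

How it is judged:
By the outcome, as a careful person would: the job done as asked, in the order asked, and still so for the second after the job is handed in, with the robot touching nothing.
It also fails if it takes over 58 s, if anything falls off the work surface, if the arm or the gripper's body presses on something with over 40 N, if the wrist force passes 120 N, or if a joint passes its speed limit or range.

### The arm

A 7-joint arm with a two-finger parallel gripper is mounted at the origin on the work surface. World frame = base frame: x ahead of the robot, y to its left, z up, the work surface at z = 0. Lengths are in m, angles in rad, forces in N, time in s.
With the tool pointing down it reaches from about 0.4 to 0.875 m from the base axis. Payload 19.3 kg.
Tool frame: the origin (TCP) lies on the centre line of the jaws, within the pads' length; the fingertips stand 25 mm ahead of it and the grasp point (between the pads) lies 6 mm ahead of it (tips_ahead is the distance from the TCP to the fingertips, in m); z points along the fingers, y is the direction in which the jaws open and shut (so a half turn about z gives the same grasp; the last joint's range is limited). The gripper opens to 85 mm and grips with 20 to 120 N. Pads are 22 mm wide; open, the fingers measure 114 mm over their backs; the gripper's body (76 mm by 85 mm) begins 54 mm behind the grasp point. The pads swing forward as they close: fully open they stand 13 mm farther back than shut.
Start: joints at [-1.4, 0.521, -0.036, 1.599, 0.021, 1.021, -0.113], TCP at [0.149, 0.607, 0.256] pointing down, gripper open.
Joint ranges: [-2.91, 2.91], [-0.3, 2.13], [-1.5, 1.42], [0.17, 2.43], [-1.26, 4.41], [0.16, 1.93], [-2.52, 2.52]. Speed limits (rad/s): [1.89, 1.89, 2.39, 2.39, 3.01, 3.01, 3.01].

### API

Orientations are given as [roll, pitch, yaw] about the fixed x, y, z axes, in that order (R = Rz(yaw) Ry(pitch) Rx(roll)).
In Python, from workcell import observe, grab_frame, job_done, outline_of, tips_ahead gives the robot as it stands. The module is installed in compiled form; this text tells all that it offers.
- The arm moves only by the tool move_arm, never from a script. Its argument "motion" is a list of rows, each a list of 2 entries, a list of its own where there are three numbers: the shift along the world's x, y, z in mm, then the turn, a rotation vector about the world's x, y, z in rad. A call has 1 to 12 rows; each row is the pose to reach, as a shift and turn from the pose commanded when the call began; what a row does not reach only later rows make up. A row lasts 1/8 s, in which the tool goes at most 62.5 mm and 10.7 degrees, less where a joint would pass 70% of its speed; a pose out of reach is approached as far as the arm can. A call with a gripper value outside its range is refused whole. "jaw" is the finger opening in mm, from 0 to 85.4, set as the call begins (left out, the last holds). The fingers move at their own pace and stop on an object; "grip_force" is the grip in N (left out, the last holds). Time passes only in rows, so rows that repeat a pose let the fingers close. It gives the time, the measured TCP pose, the force and the opening at its end, in the units of the state.
- observe(): the state, without advancing time (a new reading comes with each control period).
- grab_frame(name): name is "scene" or "top"; returns a dict with "frame" (480x640x3 uint8, red, green, blue), "fx", "fy", "cx", "cy" (pixels), "T" (4x4, takes a point from camera to world coordinates). Camera axes: x right, y down, z forward; pixel columns grow to the right and rows downward; lengths in m; the calibration is good to about 2 mm. A picture is of the moment at which its call begins. There is no depth.
- job_done(): hands the job in, once; it reports no verdict.
Trained networks look in the newest picture that a camera, given by its name, has taken for a name from the list of things; names that differ only in an ending like _2 or _b are one class to them, and where a whole thing is asked for, a point or a joint stands for the part that bears it (a point fixed in the world has none). Each returns a list of dicts, best first, with "score" (0 to 1); they miss things now and then, are a little off and sometimes report something else, mostly with a low value. They report only what shows in the picture. A call takes as long as a camera call. They do not tell look-alikes from the thing itself.
- outline_of(label, camera): "pixels" (480x640 bool, what is visible of it) and "pixel" ([column, row] in pixels, amid what is visible of it).
The state is a dict: "clock": time; "qpos": joint angles; "qd": joint speeds; "joint_efforts": joint torques, N m; "position": TCP position; "tool_rot": TCP orientation; "force": force on the tool from outside, world axes, zero at the start; "moment": the same for the moment, N m; "grip_width": finger opening in m.
Only numpy, scipy, OpenCV 4.12 (cv2) and the standard library are available. Lean on these libraries where they do the work, as an engineer would, in place of code of your own. Each camera call takes 0.05 s, during which the arm holds its last target.

## Working session

There is one attempt and no reset: what is moved stays moved. The work goes in short steps, Python scripts to look and compute and a tool call to move; the robot and the scene stay as the last step left them, time stands still between calls to the robot, and variables do not carry over. Pictures are saved under pics/ and viewed, and the job is handed in when it is done.

Besides the shell and the picture viewer there is one more tool, called as name([rows], argument=value, ...), one row to a line, values as JSON. move_arm: Moves the arm, as the interface text tells. Its arguments: {"type":"object","properties":{"motion":{"type":"array"},"jaw":{"type":"number"},"grip_force":{"type":"number"}},"required":["motion"]}

```bash
mkdir -p pics
python3 - <<'E'
from workcell import *
import cv2,numpy as np
s=observe();print(s)
for n in("scene","top"):
    f=grab_frame(n);cv2.imwrite(f"pics/{n}0.png",f["frame"][:,:,::-1]);print(n,f["fx"],f["fy"],f["cx"],f["cy"]);print(np.round(f["T"],4).tolist())
    for l in("jar","cap","cradle","rack","union","overflow_cap","tape","elbow"):
        for o in outline_of(l,n)[:3]:
            ys,xs=np.where(o["pixels"]);print(l,round(o["score"],2),np.round(o["pixel"]),xs.min(),xs.max(),ys.min(),ys.max())
E
```

```text
{'clock': 0.0, 'qpos': array([-1.4002191 ,  0.52206702, -0.03634011,  1.59999169,  0.02120796,
        1.02109739, -0.11276261]), 'qd': array([-7.98343971e-05,  1.01276910e-03, -1.03189262e-03, -8.03141020e-04,
        3.73487874e-05, -4.02904525e-04,  1.17393169e-03]), 'joint_efforts': array([-4.33090536e-03, -9.27151251e+01,  1.97829522e+00, -3.69937491e+01,
        1.77944941e-02,  8.08779529e-03, -2.88422939e-05]), 'position': array([0.1489915 , 0.60666599, 0.25569839]), 'tool_rot': array([-3.14041749e+00,  8.41463907e-05,  2.90085779e+00]), 'force': array([-0.13833062, -0.18276144, -0.77626563]), 'moment': array([-0.02204438,  0.02319565,  0.00096734]), 'grip_width': 0.08516331015667217}
scene 454.69650904657357 454.69650904657357 317.9309006737927 236.5437413273932
[[-0.679, 0.427, -0.5972, 1.2188], [0.734, 0.3749, -0.5663, 0.5759], [-0.0179, -0.8228, -0.568, 0.7828], [0.0, 0.0, 0.0, 1.0]]
jar 0.59 [396. 330.] 376 417 302 354
jar 0.19 [290. 315.] 277 303 302 325
cap 0.84 [399. 312.] 385 411 302 326
cap 0.57 [211. 261.] 208 218 244 289
cap 0.51 [395. 328.] 375 417 301 354
cradle
[... 569 characters left out ...]
837, 0.1783, 0.3337], [-0.9996, 0.0235, -0.0125, -0.0591], [0.0081, -0.1785, -0.9839, 1.2862], [0.0, 0.0, 0.0, 1.0]]
jar 0.92 [186. 193.] 171 206 177 210
cap 0.86 [184. 190.] 173 195 178 198
cap 0.47 [466. 298.] 453 481 282 313
cradle 0.63 [381. 237.] 358 402 210 262
cradle 0.57 [322. 250.] 306 335 232 270
cradle 0.57 [384. 321.] 354 416 284 355
rack 0.7 [151. 246.] 91 226 132 341
union 0.95 [188. 241.] 173 203 224 253
union 0.61 [186. 194.] 172 206 178 209
overflow_cap 0.93 [198. 290.] 183 211 277 305
tape 0.74 [296. 180.] 289 312 176 199
tape 0.22 [466. 299.] 451 481 281 313
elbow 0.59 [467. 298.] 451 482 281 314
elbow 0.57 [416. 184.] 375 439 163 200
elbow 0.29 [184. 192.] 174 194 178 199
```

Run:
```python
import cv2
t=cv2.imread("pics/top0.png");s=cv2.imread("pics/scene0.png")
cv2.imwrite("pics/t1.png",cv2.resize(t[110:380,80:500],None,fx=1.9,fy=1.9,interpolation=2))
cv2.imwrite("pics/t2.png",cv2.resize(t[165:265,165:265],None,fx=6,fy=6,interpolation=2)) 
cv2.imwrite("pics/t3.png",cv2.resize(t[200:370,300:430],None,fx=3.5,fy=3.5,interpolation=2))
cv2.imwrite("pics/s1.png",cv2.resize(s[180:440,180:570],None,fx=2,fy=2,interpolation=2))
```

```text
(no output)
```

View pics/t1.png

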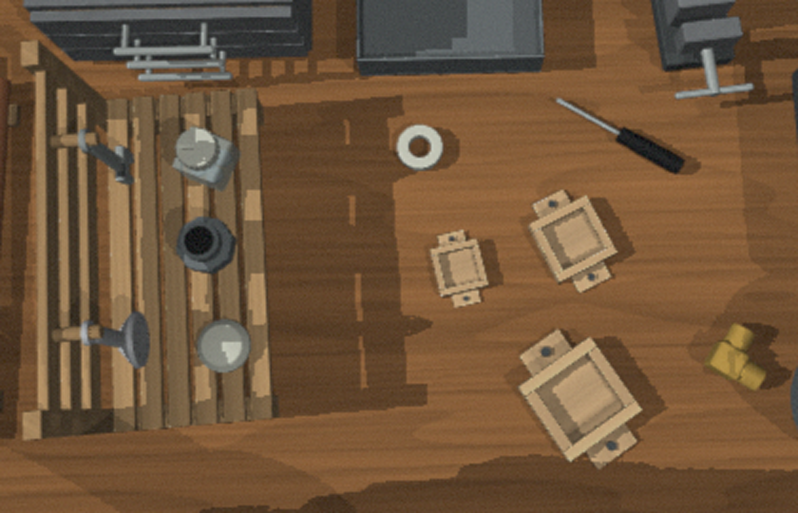

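View pics/t2.png

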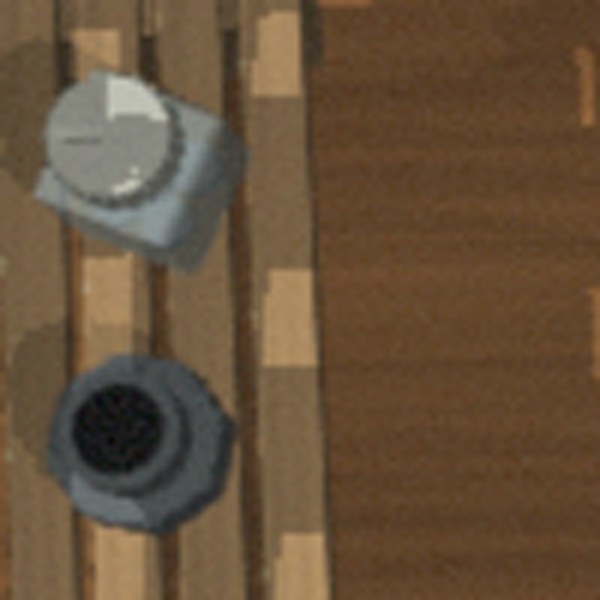

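View pics/t3.png

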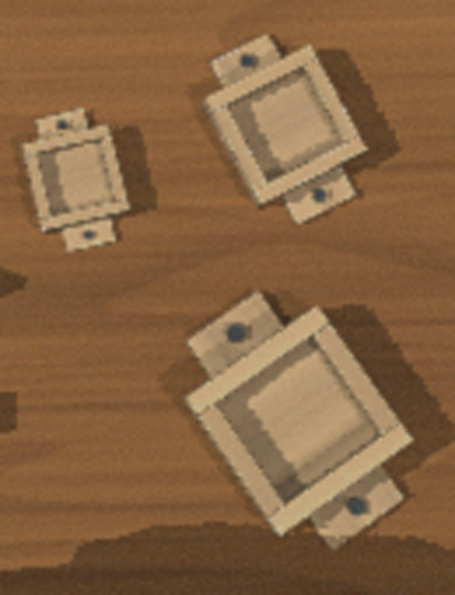

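View pics/s1.png

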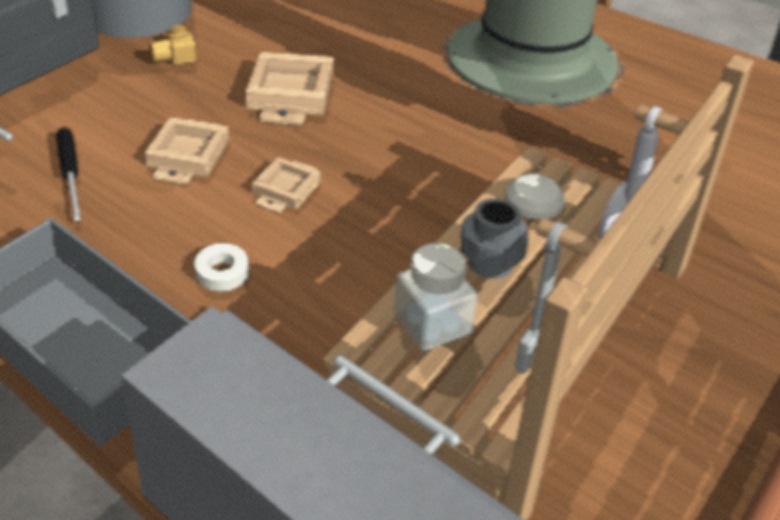

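```bash
cat > h.py <<'E'
import numpy as np,cv2
from workcell import *
def P(f,p):
    T=np.linalg.inv(np.array(f["T"]));c=(T[:3,:3]@np.atleast_2d(p).T).T+T[:3,3]
    return np.c_[f["fx"]*c[:,0]/c[:,2]+f["cx"],f["fy"]*c[:,1]/c[:,2]+f["cy"]]
def U(f,uv,z):
    T=np.array(f["T"]);uv=np.atleast_2d(uv);d=np.c_[(uv[:,0]-f["cx"])/f["fx"],(uv[:,1]-f["cy"])/f["fy"],np.ones(len(uv))]@T[:3,:3].T
    return T[:3,3]+d*((z-T[2,3])/d[:,2])[:,None]
def rect(f,z,x0,x1,y0,y1,s):  # s px per m ; image up=+x, left=+y
    w,h=int((y1-y0)*s),int((x1-x0)*s)
    src=P(f,[[x1,y1,z],[x1,y0,z],[x0,y0,z],[x0,y1,z]]).astype(np.float32)
    M=cv2.getPerspectiveTransform(src,np.float32([[0,0],[w,0],[w,h],[0,h]]))
    return cv2.warpPerspective(np.ascontiguousarray(f["frame"][:,:,::-1]),M,(w,h),flags=cv2.INTER_CUBIC)
E
python3 - <<'E'
from h import *
import pickle
f=grab_frame("top");pickle.dump(f,open("top0.pkl","wb"))
g=grab_frame("scene");pickle.dump(g,open("scene0.pkl","wb"))
for l,z in(("cradle",.024),("cap",.168),("union",.15),("overflow_cap",.09),("tape",.019)):
  for c,ff in (("top",f),):
    for o in outline_of(l,c)[:3]:
        m=o["pixels"].astype(np.uint8);cs=max(cv2.findContours(m,0,1)[0],key=len)[:,0].astype(float)
        w=U(ff,cs,z)[:,:2].astype(np.float32);r=cv2.minAreaRect(w*1000);(cx,cy),rad=cv2.minEnclosingCircle(w*1000)
        print(l,round(o["score"],2),np.round(r[0]),np.round(r[1]),round(r[2],1),"circ",round(cx),round(cy),round(rad))
for n,ff in(("top",f),("scene",g)):
  for o in outline_of("cap",n)[:1]:print(n,"cap",U(ff,o["pixel"],.158))
cv2.imwrite("pics/r1.png",rect(f,.024,.2,.5,-.4,0,1900))
cv2.imwrite("pics/r2.png",rect(f,.168,.32,.5,.16,.34,3200))
cv2.imwrite("pics/r3.png",rect(f,.08,.0,.55,.05,.5,1080))
E
```

```text
cradle 0.84 [514. -74.] [103.  68.] 12.9 circ 513 -73 52
cradle 0.7 [ 336. -228.] [180. 121.] 34.2 circ 336 -229 93
cradle 0.25 [417. 245.] [69. 69.] 0.8 circ 416 245 37
cap 0.79 [649. 248.] [52. 49.] 1.2 circ 649 249 27
union 0.94 [532. 238.] [72. 67.] 44.7 circ 532 238 37
overflow_cap 0.9 [413. 229.] [66. 65.] 88.6 circ 414 228 35
tape 0.92 [687. -23.] [61. 63.] 88.7 circ 687 -23 33
tape 0.24 [556. 273.] [82. 76.] 77.2 circ 554 273 42
top cap [[0.65604698 0.24944636 0.158     ]]
scene cap [[0.64079308 0.24774356 0.158     ]]
```

Run:
```python
from h import *
import pickle
f=pickle.load(open("top0.pkl","rb"));g=pickle.load(open("scene0.pkl","rb"))
cv2.imwrite("pics/r1.png",rect(f,.024,.46,.66,-.3,-.1,3000))
cv2.imwrite("pics/r2.png",rect(f,.138,.57,.72,.18,.33,4000))
cv2.imwrite("pics/r3.png",rect(g,.024,.46,.66,-.3,-.1,3000))
cv2.imwrite("pics/r4.png",rect(g,.138,.57,.72,.18,.33,4000))
```

```text
(no output)
```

View pics/r1.png

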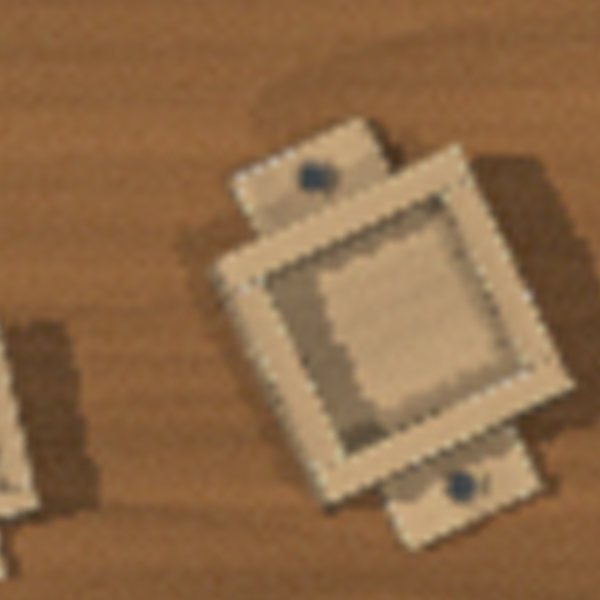

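View pics/r2.png

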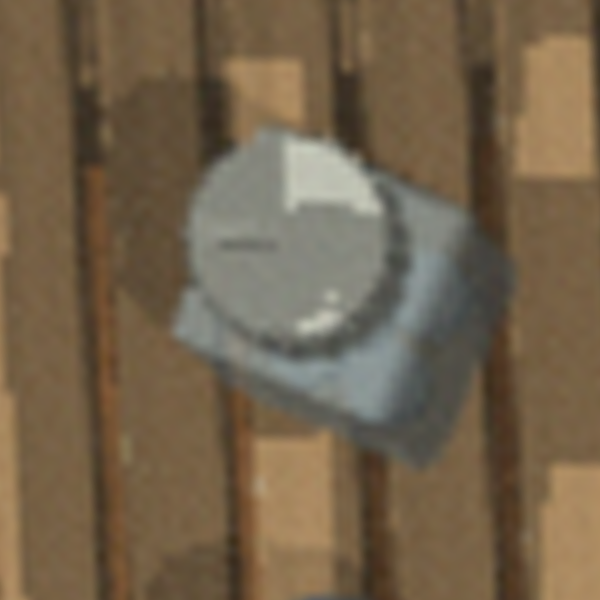

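View pics/r3.png

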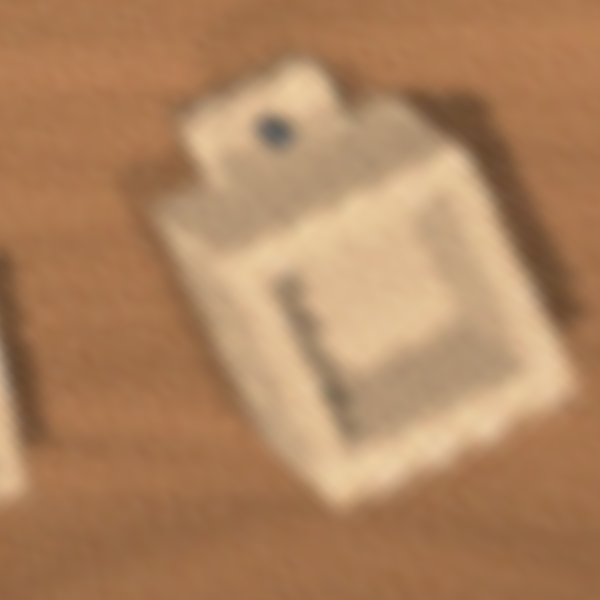

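View pics/r4.png

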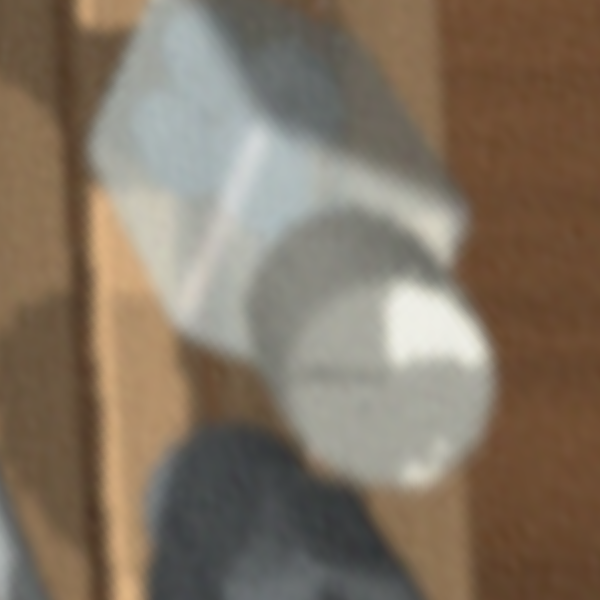

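```bash
cat > ov.py <<'E'
from h import *
def draw(f,cx,cy,yaw,z0,S,lo,sc,caph=(.066,.088),ptr=None):
    im=cv2.resize(np.ascontiguousarray(f["frame"][lo[1]:lo[3],lo[0]:lo[2],::-1]),None,fx=sc,fy=sc,interpolation=2)
    R=np.array([[np.cos(yaw),-np.sin(yaw)],[np.sin(yaw),np.cos(yaw)]])
    def line(p,c,cl):
        q=(P(f,p)-[lo[0]-.5,lo[1]-.5])*sc-.5; cv2.polylines(im,[np.round(q).astype(int)],cl,c,1,cv2.LINE_AA)
    sq=np.array([[1,1],[-1,1],[-1,-1],[1,-1]])*S/2@R.T+[cx,cy]
    for z,c in((0,(0,255,0)),(.058,(0,0,255))) if caph else z0:
        zz=(z0+z) if caph else z
        line(np.c_[sq,np.full(4,zz)],c,True)
    a=np.linspace(0,6.28,60)
    if caph: line(np.c_[cx+.025*np.cos(a),cy+.025*np.sin(a),np.full(60,z0+caph[1])],(255,0,0),True)
    return im
E
python3 - <<'E'
from ov import *
import pickle
f=pickle.load(open("top0.pkl","rb"));g=pickle.load(open("scene0.pkl","rb"))
x=lambda u,v:[.72-v/4000,.33-u/4000,.138]
print(U(f,P(f,x(288,240)),.168),U(g,P(g,x(390,385)),.168))
cx,cy=.6475,.2495
for yaw in (24.5,):
    ya=np.deg2rad(-yaw)
    cv2.imwrite("pics/o1.png",draw(f,cx,cy,ya,.08,.06,(160,165,220,220),10))
    cv2.imwrite("pics/o2.png",draw(g,cx,cy,ya,.08,.06,(365,290,430,365),8))
for n,ff,lo in(("o3",f,(345,195,415,275)),("o4",g,(245,230,300,280))):
    im=draw(ff,.5515,-.232,np.deg2rad(26.1),[(.024,(0,0,255))],.09,lo,8,caph=None)
    cv2.imwrite(f"pics/{n}.png",im)
E
```

```text
[[0.65147303 0.24971415 0.168     ]] [[0.65143482 0.24847439 0.168     ]]
```

View pics/o1.png

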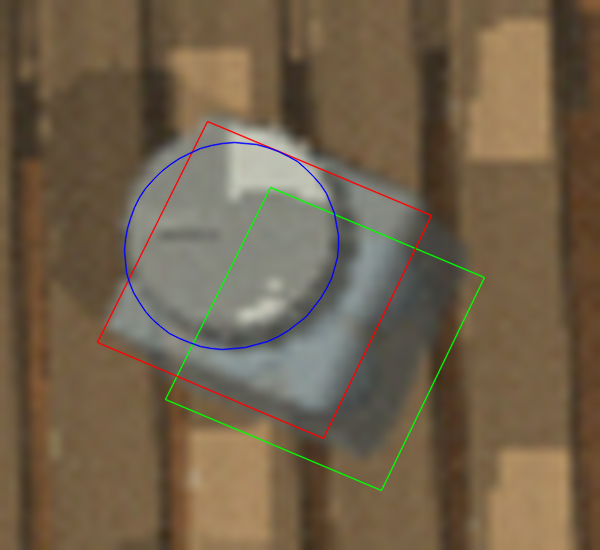

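View pics/o2.png

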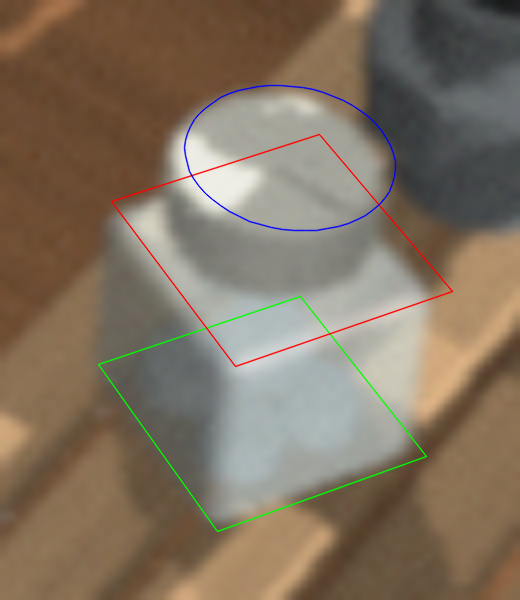

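View pics/o3.png

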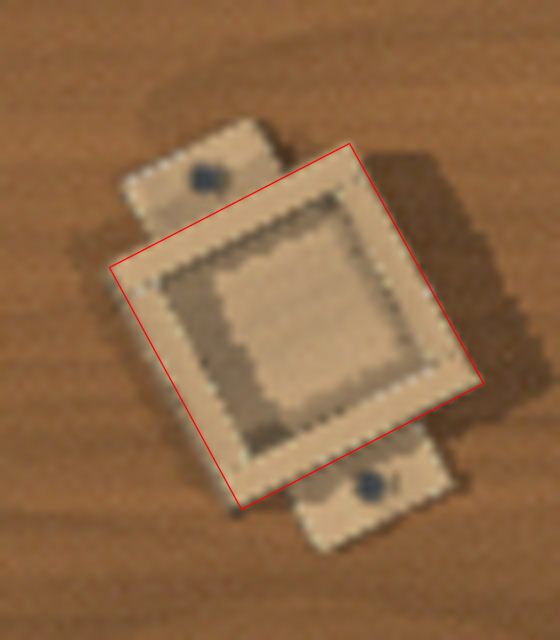

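View pics/o4.png

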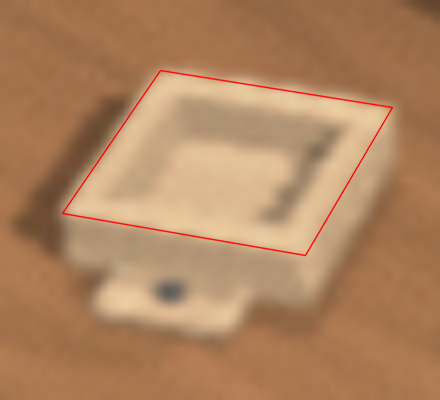

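Run:
```python
from ov import *
import pickle
f=pickle.load(open("top0.pkl","rb"));g=pickle.load(open("scene0.pkl","rb"))
cx,cy=.6517,.2493
ya=np.deg2rad(-24.5)
a=draw(f,cx,cy,ya,.08,.06,(160,165,215,220),7)
b=draw(g,cx,cy,ya,.08,.06,(365,290,430,365),6)
h=max(a.shape[0],b.shape[0]);pad=lambda i:cv2.copyMakeBorder(i,0,h-i.shape[0],0,0,0)
cv2.imwrite("pics/o5.png",np.hstack([pad(a),pad(b)]))
```

```text
(no output)
```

View pics/o5.png

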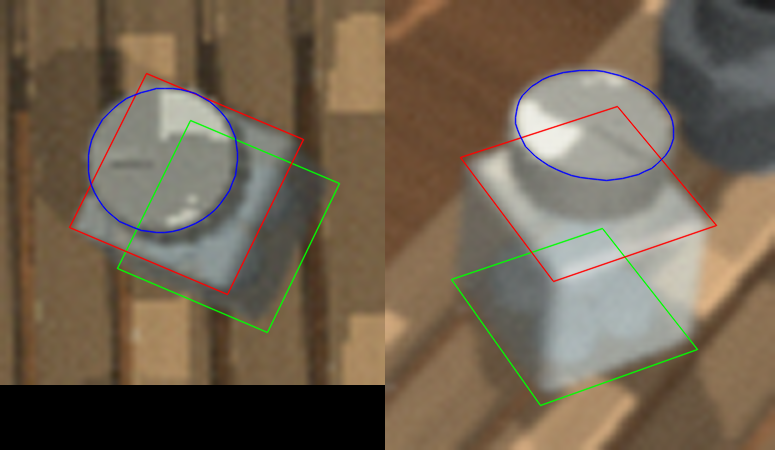

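move_arm([
  [[0,0,30],[0,0,0]],
  [[0,0,90],[0,0,0]],
  [[0,0,150],[0,0,0]],
  [[50,-35,180],[0,0,0]],
  [[100,-71,180],[0,0,-0.04]],
  [[150,-107,180],[0,0,-0.06]],
  [[200,-143,180],[0,0,-0.08]],
  [[250,-178,180],[0,0,-0.1]],
  [[300,-214,180],[0,0,-0.13]],
  [[350,-250,180],[0,0,-0.15]],
  [[400,-285,180],[0,0,-0.17]],
  [[450,-321,180],[0,0,-0.187]],
], jaw=85.4)

```text
clock: 2.85
position: [0.6004, 0.2848, 0.4364]
tool_rot: [3.141, 0.0, 2.714]
force: [-0.1, 1.7, 0.9]
grip_width: 0.0854
```

move_arm([
  [[40,-25,0],[0,0,0]],
  [[52,-35,-40],[0,0,0]],
  [[52,-35,-100],[0,0,0]],
  [[52,-35,-150],[0,0,0]],
  [[52,-35,-180],[0,0,0]],
  [[52,-35,-180],[0,0,0]],
])

```text
clock: 3.6
position: [0.6502, 0.2507, 0.2543]
tool_rot: [-3.139, -0.002, 2.714]
force: [-0.4, 0.3, 1.0]
grip_width: 0.0854
```

Run:
```python
from ov import *
f=grab_frame("top");g=grab_frame("scene");s=observe();print(s["position"],s["tool_rot"],s["force"])
cx,cy=.6517,.2493;ya=np.deg2rad(-24.5)
a=cv2.resize(np.ascontiguousarray(f["frame"][130:270,120:290,::-1]),None,fx=2.3,fy=2.3)
b=draw(g,cx,cy,ya,.08,.06,(355,200,475,365),3)
h=max(a.shape[0],b.shape[0]);pad=lambda i:cv2.copyMakeBorder(i,0,h-i.shape[0],0,0,0)
cv2.imwrite("pics/p1.png",np.hstack([pad(a),pad(b)]))
```

```text
[0.65156271 0.25104983 0.25758057] [3.14077377e+00 8.75769725e-04 2.71371105e+00] [-0.12694066 -0.2032732   0.02903558]
```

View pics/p1.png

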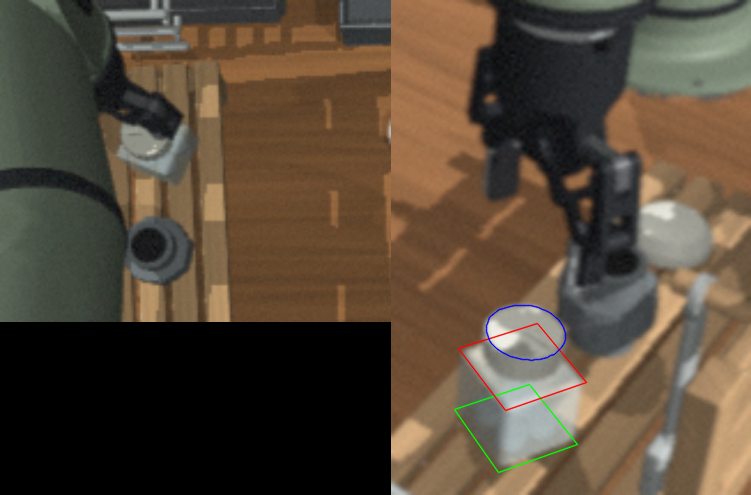

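move_arm([
  [[0,-2,-30],[0,0,0]],
  [[0,-2,-65],[0,0,0]],
  [[0,-2,-95],[0,0,0]],
  [[0,-2,-115],[0,0,0]],
  [[0,-2,-126],[0,0,0]],
  [[0,-2,-126],[0,0,0]],
])

```text
clock: 4.45
position: [0.6513, 0.249, 0.1306]
tool_rot: [3.141, 0.0, 2.714]
force: [-0.6, 0.2, 0.5]
grip_width: 0.0852
```

Run:
```python
from ov import *
g=grab_frame("scene");s=observe();print(s["position"],s["tool_rot"],s["force"])
b=cv2.resize(np.ascontiguousarray(g["frame"][240:370,340:470,::-1]),None,fx=4.5,fy=4.5,interpolation=2)
cv2.imwrite("pics/p2.png",b)
```

```text
[0.65152934 0.24909868 0.13114395] [3.14087574e+00 6.79745150e-04 2.71367638e+00] [ 0.33841245  0.59889245 -1.07856233]
```

View pics/p2.png

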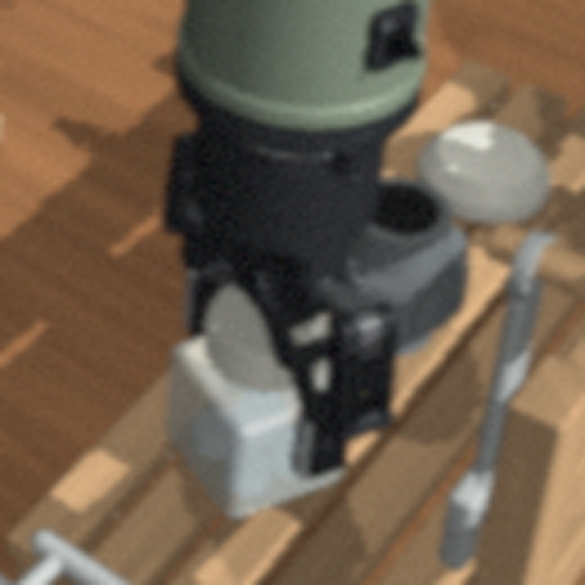

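Run:
```python
from h import *
g=grab_frame("scene");c=np.array([.6515,.2491]);B=np.array([np.cos(np.deg2rad(65.5)),np.sin(np.deg2rad(65.5))])
for px in((300,465),(325,473),(343,462)):
  for z in(.09,.1,.105,.11,.115,.12):
    p=U(g,[340+px[0]/4.5,240+px[1]/4.5],z)[0,:2]-c
    print(px,z,"B",round(p@B*1000,1),"A",round((p@[B[1],-B[0]])*1000,1))
```

```text
(300, 465) 0.09 B 19.9 A -12.3
(300, 465) 0.1 B 27.3 A -6.6
(300, 465) 0.105 B 31.0 A -3.8
(300, 465) 0.11 B 34.7 A -1.0
(300, 465) 0.115 B 38.4 A 1.9
(300, 465) 0.12 B 42.1 A 4.7
(325, 473) 0.09 B 28.3 A -19.9
(325, 473) 0.1 B 35.6 A -14.1
(325, 473) 0.105 B 39.2 A -11.2
(325, 473) 0.11 B 42.9 A -8.3
(325, 473) 0.115 B 46.5 A -5.4
(325, 473) 0.12 B 50.1 A -2.5
(343, 462) 0.09 B 26.0 A -30.6
(343, 462) 0.1 B 33.3 A -24.7
(343, 462) 0.105 B 37.0 A -21.7
(343, 462) 0.11 B 40.7 A -18.7
(343, 462) 0.115 B 44.3 A -15.8
(343, 462) 0.12 B 48.0 A -12.8
```

move_arm([
  [[0,0,-2],[0,0,0]],
  [[0,0,-2],[0,0,0]],
  [[0,0,-2],[0,0,0]],
  [[0,0,-2],[0,0,0]],
  [[0,0,-2],[0,0,0]],
  [[0,0,-2],[0,0,0]],
  [[0,0,-2],[0,0,0]],
  [[0,0,-2],[0,0,0]],
], jaw=50, grip_force=50)

```text
clock: 5.55
position: [0.6514, 0.249, 0.129]
tool_rot: [3.141, 0.001, 2.714]
force: [-0.6, -0.4, 6.8]
grip_width: 0.0595
```

move_arm([
  [[0,0,5],[0,0,0]],
  [[0,0,15],[0,0,0]],
  [[0,0,35],[0,0,0]],
  [[0,0,60],[0,0,0]],
  [[0,0,60],[0,0,0]],
  [[0,0,60],[0,0,0]],
])

```text
clock: 6.3
position: [0.6508, 0.2489, 0.1879]
tool_rot: [-3.141, -0.0, 2.714]
force: [-0.2, 0.8, -4.6]
grip_width: 0.0593
```

Run:
```python
from ov import *
g=grab_frame("scene");s=observe();print(s["position"],s["tool_rot"],s["force"],s["grip_width"])
b=cv2.resize(np.ascontiguousarray(g["frame"][210:370,340:470,::-1]),None,fx=3.7,fy=3.7,interpolation=2)
cv2.imwrite("pics/p3.png",b)
```

```text
[0.65063525 0.24887977 0.18749826] [-3.14074875e+00 -8.16669486e-04  2.71382761e+00] [ 1.27088206  0.01494317 -4.59334   ] 0.05936000278588314
```

View pics/p3.png

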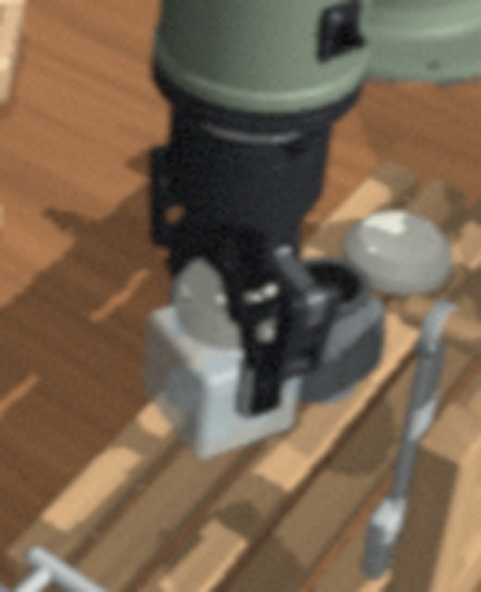

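move_arm([
  [[0,0,30],[0,0,0]],
  [[0,-20,50],[0,0,0]],
  [[-5,-70,50],[0,0,-0.08]],
  [[-16,-125,50],[0,0,-0.17]],
  [[-30,-180,50],[0,0,-0.25]],
  [[-45,-235,50],[0,0,-0.33]],
  [[-60,-290,50],[0,0,-0.42]],
  [[-72,-345,50],[0,0,-0.5]],
  [[-84,-400,50],[0,0,-0.59]],
  [[-94,-445,40],[0,0,-0.65]],
  [[-99,-472,20],[0,0,-0.688]],
  [[-99,-480,0],[0,0,-0.688]],
])

```text
clock: 7.85
position: [0.5508, -0.2335, 0.1875]
tool_rot: [-3.141, 0.0, 2.022]
force: [-0.1, 0.1, -4.4]
grip_width: 0.0592
```

move_arm([
  [[0,0,0],[0,0,0]],
  [[0,0,0],[0,0,0]],
  [[0,0,0],[0,0,0]],
])

```text
clock: 8.22
position: [0.5526, -0.2303, 0.189]
tool_rot: [3.141, 0.0, 2.027]
force: [-0.1, -0.0, -4.6]
grip_width: 0.0593
```

Run:
```python
from ov import *
f=grab_frame("top");g=grab_frame("scene");s=observe();print(s["position"],s["tool_rot"],s["force"],s["grip_width"])
x,y,z=s["position"];z0=z-.049
a=draw(f,x,y,s["tool_rot"][2],z0,.06,(320,170,440,290),4)
b=draw(g,x,y,s["tool_rot"][2],z0,.06,(220,150,310,290),4)
h=max(a.shape[0],b.shape[0]);pad=lambda i:cv2.copyMakeBorder(i,0,h-i.shape[0],0,0,0)
cv2.imwrite("pics/p4.png",np.hstack([pad(a),pad(b)])[:600,:800])
```

```text
[ 0.55247919 -0.23047637  0.18885164] [3.14084990e+00 3.61675358e-04 2.02674695e+00] [ 0.84270489  0.60858156 -4.38011898] 0.059271459138491966
```

View pics/p4.png

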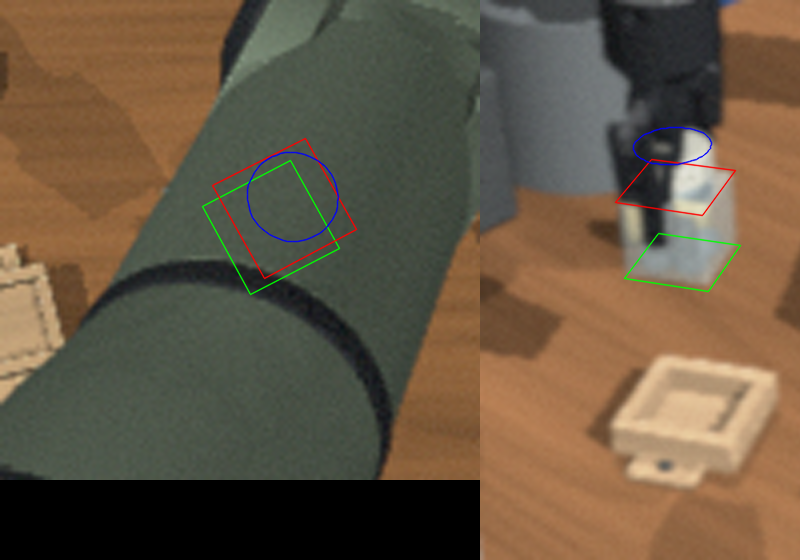

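move_arm([
  [[-1,-1,-30],[0,0,0]],
  [[-1,-1,-60],[0,0,0]],
  [[-1,-1,-85],[0,0,0]],
  [[-1,-1,-100],[0,0,0]],
  [[-1,-1,-104],[0,0,0]],
  [[-1,-1,-104],[0,0,0]],
  [[-1,-1,-104],[0,0,0]],
])

```text
clock: 9.2
position: [0.5515, -0.2322, 0.0852]
tool_rot: [3.141, 0.001, 2.026]
force: [-0.2, -0.3, -5.2]
grip_width: 0.0594
```

Run:
```python
from ov import *
g=grab_frame("scene");s=observe();print(s["position"],s["tool_rot"],s["force"],s["grip_width"])
x,y,z=s["position"];z0=z-.049
lo=(235,180,315,285)
a=cv2.resize(np.ascontiguousarray(g["frame"][lo[1]:lo[3],lo[0]:lo[2],::-1]),None,fx=5,fy=5,interpolation=2)
b=draw(g,x,y,s["tool_rot"][2],z0,.06,lo,5)
cv2.imwrite("pics/p5.png",np.hstack([a,b]))
```

```text
[ 0.55149333 -0.23215746  0.0850583 ] [3.14075346e+00 7.98700712e-04 2.02584440e+00] [-0.85651144  0.39549116 -3.79080535] 0.0592449015611333
```

View pics/p5.png

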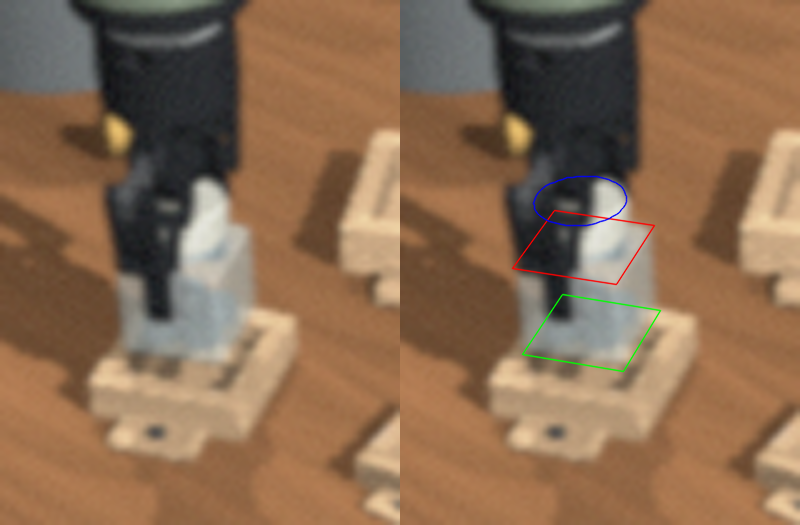

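move_arm([
  [[0,0,-6],[0,0,0]],
  [[0,0,-12],[0,0,0]],
  [[0,0,-17],[0,0,0]],
  [[0,0,-21],[0,0,0]],
  [[0,0,-23],[0,0,0]],
  [[0,0,-23],[0,0,0]],
  [[0,0,-23],[0,0,0]],
])

```text
clock: 10.12
position: [0.5511, -0.2321, 0.0614]
tool_rot: [3.141, 0.0, 2.026]
force: [0.3, 0.3, -3.6]
grip_width: 0.0597
```

move_arm([
  [[0,0,-1],[0,0,0]],
  [[0,0,-2],[0,0,0]],
  [[0,0,-2],[0,0,0]],
  [[0,0,-2],[0,0,0]],
])

```text
clock: 10.62
position: [0.5511, -0.2321, 0.0593]
tool_rot: [-3.142, 0.0, 2.026]
force: [0.7, 0.1, -5.5]
grip_width: 0.0594
```

move_arm([
  [[0,0,-0.5],[0,0,0]],
  [[0,0,-1],[0,0,0]],
  [[0,0,-1],[0,0,0]],
  [[0,0,-1],[0,0,0]],
])

```text
clock: 11.12
position: [0.5511, -0.2321, 0.0589]
tool_rot: [3.141, 0.0, 2.026]
force: [-6.1, 2.3, 9.9]
grip_width: 0.0592
```

move_arm([
  [[0,0,0.5],[0,0,0]],
  [[0,0,0.5],[0,0,0]],
  [[0,0,0.5],[0,0,0]],
  [[0,0,0.5],[0,0,0]],
  [[0,0,0.5],[0,0,0]],
], jaw=85)

```text
clock: 11.75
position: [0.5511, -0.232, 0.0587]
tool_rot: [-3.142, -0.0, 2.026]
force: [-0.5, 0.2, -0.6]
grip_width: 0.0852
```

Run:
```python
from ov import *
g=grab_frame("scene");s=observe();print(s["position"],s["tool_rot"],s["force"],s["grip_width"])
x,y,z=s["position"]
lo=(235,180,315,285)
a=cv2.resize(np.ascontiguousarray(g["frame"][lo[1]:lo[3],lo[0]:lo[2],::-1]),None,fx=5,fy=5,interpolation=2)
b=draw(g,x,y,s["tool_rot"][2],.01,.06,lo,5)
cv2.imwrite("pics/p6.png",np.hstack([a,b]))
```

```text
[ 0.55108758 -0.23205676  0.05875148] [-3.14154911e+00  3.09423351e-05  2.02575165e+00] [ 0.02834457 -0.08556789 -0.44420874] 0.08478070701391043
```

View pics/p6.png

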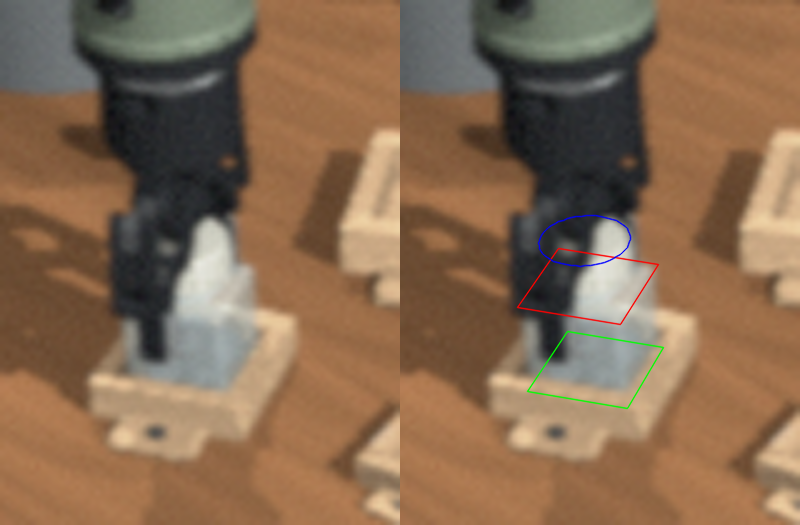

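move_arm([
  [[0,0,10],[0,0,0]],
  [[0,0,30],[0,0,0]],
  [[0,0,60],[0,0,0]],
  [[0,0,80],[0,0,0]],
  [[0,0,80],[0,0,0]],
  [[0,0,80],[0,0,0]],
])

```text
clock: 12.55
position: [0.551, -0.2319, 0.139]
tool_rot: [3.141, -0.0, 2.026]
force: [0.2, -0.7, -0.8]
grip_width: 0.0852
```

Run:
```python
from ov import *
g=grab_frame("scene");s=observe();print(s["position"],s["tool_rot"],s["force"],s["grip_width"],s["qpos"].round(2))
lo=(235,180,315,285)
a=cv2.resize(np.ascontiguousarray(g["frame"][lo[1]:lo[3],lo[0]:lo[2],::-1]),None,fx=5,fy=5,interpolation=2)
b=draw(g,.5511,-.2321,np.deg2rad(26.1),.01,.06,lo,5)
cv2.imwrite("pics/p7.png",np.hstack([a,b]))
```

```text
[ 0.55086575 -0.23186063  0.13860317] [-3.14127871e+00 -3.97029054e-04  2.02586266e+00] [-0.33654609 -0.87902914 -0.3615132 ] 0.08465774830581516 [ 0.07  0.65  0.34  1.78 -0.3   0.75  1.02]
```

View pics/p7.png

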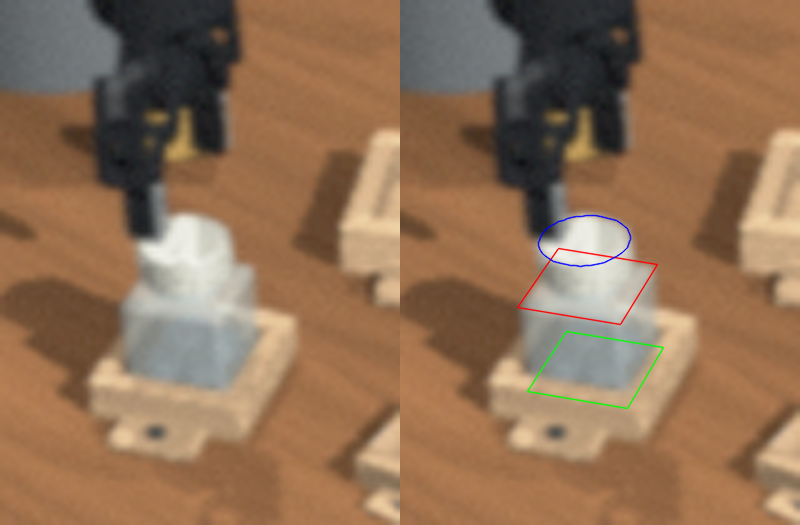

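move_arm([
  [[0,0,0],[0,0,-0.15]],
  [[0,0,0],[0,0,-0.3]],
  [[0,0,0],[0,0,-0.45]],
  [[0,0,0],[0,0,-0.6]],
  [[0,0,-10],[0,0,-0.7]],
  [[0,0,-25],[0,0,-0.7]],
  [[0,0,-35],[0,0,-0.7]],
  [[0,0,-39],[0,0,-0.7]],
  [[0,0,-39],[0,0,-0.7]],
  [[0,0,-39],[0,0,-0.7]],
])

```text
clock: 13.85
position: [0.5512, -0.2322, 0.1002]
tool_rot: [3.141, -0.0, 1.326]
force: [-0.4, -0.4, 0.2]
grip_width: 0.0849
```

Run:
```python
from ov import *
g=grab_frame("scene");s=observe();print(s["position"],s["tool_rot"],s["force"],s["moment"],s["grip_width"],s["qpos"].round(2))
lo=(235,180,315,285)
a=cv2.resize(np.ascontiguousarray(g["frame"][lo[1]:lo[3],lo[0]:lo[2],::-1]),None,fx=5,fy=5,interpolation=2)
cv2.imwrite("pics/p8.png",a)
```

```text
[ 0.55124434 -0.23216262  0.10019409] [ 3.14100102e+00 -4.64803682e-05  1.32587208e+00] [ 1.19948125 -0.78892794  0.28414415] [-0.00299465 -0.00773059  0.00983474] 0.08497146072960197 [-0.03  0.75  0.49  1.81 -0.51  0.71  0.5 ]
```

View pics/p8.png

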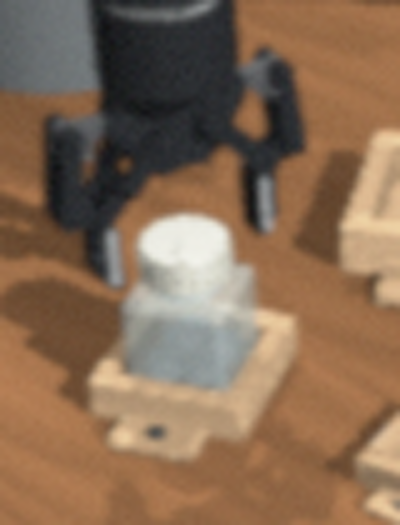

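move_arm([
  [[0,0,0],[0,0,0]],
  [[0,0,0],[0,0,0]],
  [[0,0,0],[0,0,0]],
  [[0,0,0],[0,0,0]],
  [[0,0,0],[0,0,0]],
  [[0,0,0],[0,0,0]],
  [[0,0,0],[0,0,0]],
  [[0,0,0],[0,0,0]],
], jaw=40, grip_force=35)

```text
clock: 14.9
position: [0.5512, -0.2321, 0.0998]
tool_rot: [3.141, 0.0, 1.326]
force: [2.3, 0.3, 3.4]
grip_width: 0.049
```

Run:
```python
from ov import *
g=grab_frame("scene");s=observe();print(s["position"],s["tool_rot"],s["force"],s["moment"],s["grip_width"])
lo=(235,180,315,285)
a=cv2.resize(np.ascontiguousarray(g["frame"][lo[1]:lo[3],lo[0]:lo[2],::-1]),None,fx=5,fy=5,interpolation=2)
cv2.imwrite("pics/p9.png",a)
```

```text
[ 0.55121657 -0.23206617  0.09983324] [3.14131167e+00 4.26185356e-05 1.32582430e+00] [ 2.23956911 -0.01476634  3.03554234] [ 0.05605197 -0.55800641  0.00457015] 0.04889976132915922
```

View pics/p9.png

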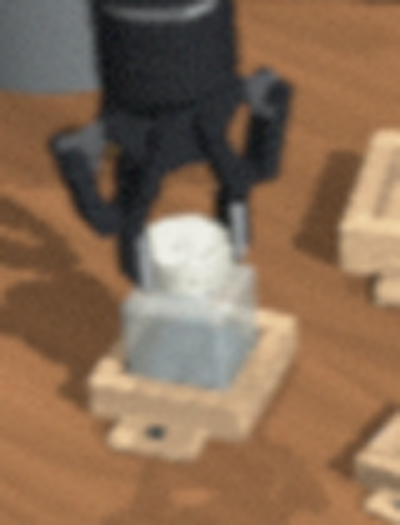

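move_arm([
  [[0,0,-2],[0,0,0]],
  [[0,0,-4],[0,0,0]],
  [[0,0,-6],[0,0,0]],
  [[0,0,-6],[0,0,0]],
  [[0,0,-6],[0,0,0]],
])

```text
clock: 15.58
position: [0.5513, -0.2321, 0.0942]
tool_rot: [3.141, -0.0, 1.326]
force: [0.0, 2.3, 14.3]
grip_width: 0.0486
```

move_arm([
  [[0,0,-0.5],[0,0,0]],
  [[0,0,-0.5],[0,0,0]],
  [[0,0,-0.5],[0,0,0.1]],
  [[0,0,-0.5],[0,0,0.2]],
  [[0,0,-0.5],[0,0,0.3]],
  [[0,0,-0.5],[0,0,0.3]],
])

```text
clock: 16.32
position: [0.5512, -0.2321, 0.0941]
tool_rot: [3.141, -0.0, 1.627]
force: [-2.5, 3.4, 21.5]
grip_width: 0.0487
```

Run:
```python
from ov import *
g=grab_frame("scene");s=observe();print(s["position"],s["tool_rot"],s["force"],s["moment"],s["grip_width"])
lo=(235,180,315,285)
a=cv2.resize(np.ascontiguousarray(g["frame"][lo[1]:lo[3],lo[0]:lo[2],::-1]),None,fx=5,fy=5,interpolation=2)
cv2.imwrite("pics/p10.png",a)
```

```text
[ 0.55116148 -0.23216398  0.09413707] [ 3.14083338e+00 -3.92674354e-04  1.62590563e+00] [-2.98336614  3.4948043  21.8041196 ] [0.74571218 0.71168072 0.0510273 ] 0.048835921265350246
```

View pics/p10.png

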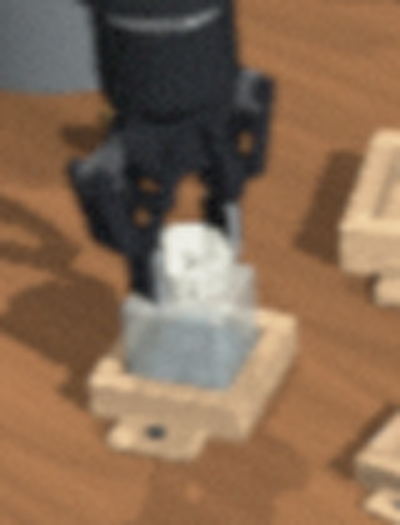

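move_arm([
  [[0,0,0],[0,0,0.1]],
  [[0,0,0],[0,0,0.2]],
  [[0,0,0],[0,0,0.3]],
  [[0,0,0],[0,0,0.4]],
  [[0,0,0],[0,0,0.4]],
])

```text
clock: 17.0
position: [0.551, -0.2322, 0.0941]
tool_rot: [3.141, -0.0, 2.027]
force: [-5.2, 3.8, 21.8]
grip_width: 0.0487
```

Run:
```python
from ov import *
s=observe();print(s["position"],s["tool_rot"],s["force"],s["moment"],s["grip_width"],s["qpos"].round(2))
```

```text
[ 0.55096915 -0.23221126  0.09409603] [ 3.14107542e+00 -1.75827118e-04  2.02714311e+00] [-5.23265299  3.78561851 21.79914358] [0.67183583 0.81779285 0.08188399] 0.048731631481936544 [ 0.1   0.72  0.3   1.8  -0.32  0.67  1.03]
```

move_arm([
  [[0,0,0],[0,0,0.08]],
  [[0,0,0],[0,0,0.16]],
  [[0,0,0],[0,0,0.2]],
  [[0,0,0],[0,0,0.2]],
])

```text
clock: 17.5
position: [0.551, -0.2322, 0.0941]
tool_rot: [3.141, 0.0, 2.226]
force: [-4.7, 2.2, 21.9]
grip_width: 0.0487
```

Run:
```python
from ov import *
g=grab_frame("scene");s=observe();print(s["tool_rot"],s["force"],s["moment"],s["grip_width"])
lo=(235,180,315,285)
a=cv2.resize(np.ascontiguousarray(g["frame"][lo[1]:lo[3],lo[0]:lo[2],::-1]),None,fx=5,fy=5,interpolation=2)
cv2.imwrite("pics/p11.png",a)
```

```text
[ 3.14133622e+00 -1.41448651e-05  2.22569509e+00] [-3.57220123  2.53185998 22.48610135] [0.47587096 0.96722196 0.1215493 ] 0.0485501039451886
```

View pics/p11.png

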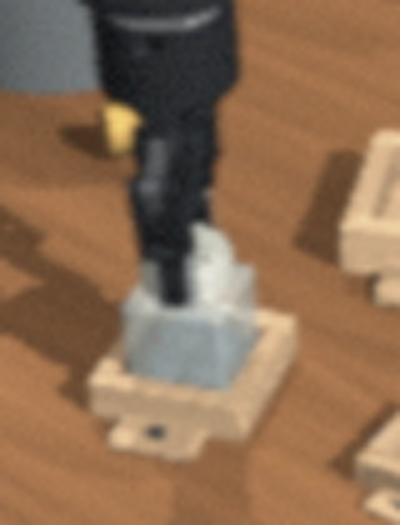

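move_arm([
  [[0,0,0],[0,0,0.05]],
  [[0,0,0],[0,0,0.1]],
  [[0,0,0],[0,0,0.15]],
  [[0,0,0],[0,0,0.15]],
])

```text
clock: 18.05
position: [0.5511, -0.2324, 0.0941]
tool_rot: [3.141, 0.001, 2.376]
force: [-3.4, 2.3, 20.9]
grip_width: 0.0487
```

Run:
```python
from ov import *
s=observe();print(s["tool_rot"],s["force"],s["moment"],s["grip_width"])
```

```text
[3.14120192e+00 5.71961498e-04 2.37594208e+00] [-3.40985474  2.27921844 20.9303174 ] [ 0.31585279  0.6955674  -0.25065984] 0.04872351209241075
```

move_arm([
  [[0,0,0],[0,0,0.03]],
  [[0,0,0],[0,0,0.06]],
  [[0,0,0],[0,0,0.06]],
])

```text
clock: 18.42
position: [0.5511, -0.2325, 0.0942]
tool_rot: [3.141, 0.001, 2.435]
force: [-3.2, 1.1, 20.9]
grip_width: 0.0489
```

Run:
```python
from ov import *
s=observe();print(s["tool_rot"],s["force"],s["moment"],s["grip_width"])
```

```text
[3.14116213e+00 7.33422401e-04 2.43509501e+00] [-3.18155256  1.11805944 20.90446246] [ 0.26822135  0.59356784 -0.56659819] 0.048895467483650035
```

move_arm([
  [[0,0,2],[0,0,0]],
  [[0,0,4],[0,0,0]],
  [[0,0,6],[0,0,0]],
  [[0,0,6],[0,0,0]],
])

```text
clock: 18.92
position: [0.5509, -0.2321, 0.0992]
tool_rot: [-3.141, -0.0, 2.435]
force: [1.2, -0.1, 4.4]
grip_width: 0.0486
```

move_arm([
  [[0,0,0],[0,0,0]],
  [[0,0,0],[0,0,0]],
  [[0,0,0],[0,0,0]],
  [[0,0,0],[0,0,0]],
  [[0,0,0],[0,0,0]],
  [[0,0,10],[0,0,0]],
  [[0,0,40],[0,0,0]],
  [[0,0,80],[0,0,0]],
  [[0,0,130],[0,0,0]],
  [[0,0,130],[0,0,0]],
], jaw=85)

```text
clock: 20.18
position: [0.5524, -0.2328, 0.2336]
tool_rot: [3.139, 0.006, 2.435]
force: [0.9, -0.5, -0.5]
grip_width: 0.0848
```

Run:
```python
from ov import *
g=grab_frame("scene");s=observe();print(s["position"],s["tool_rot"],s["force"],s["moment"],s["grip_width"])
lo=(235,180,315,285)
a=cv2.resize(np.ascontiguousarray(g["frame"][lo[1]:lo[3],lo[0]:lo[2],::-1]),None,fx=5,fy=5,interpolation=2)
b=draw(g,.5511,-.2321,np.deg2rad(26.1),.01,.06,lo,5)
cv2.imwrite("pics/p12.png",np.hstack([a,b]))
```

```text
[ 0.55169173 -0.23226902  0.23151664] [3.14004752e+00 3.10582760e-03 2.43574422e+00] [ 0.240586    0.27227553 -0.14535087] [ 0.00415149  0.04020156 -0.01082595] 0.08504073114260977
```

View pics/p12.png

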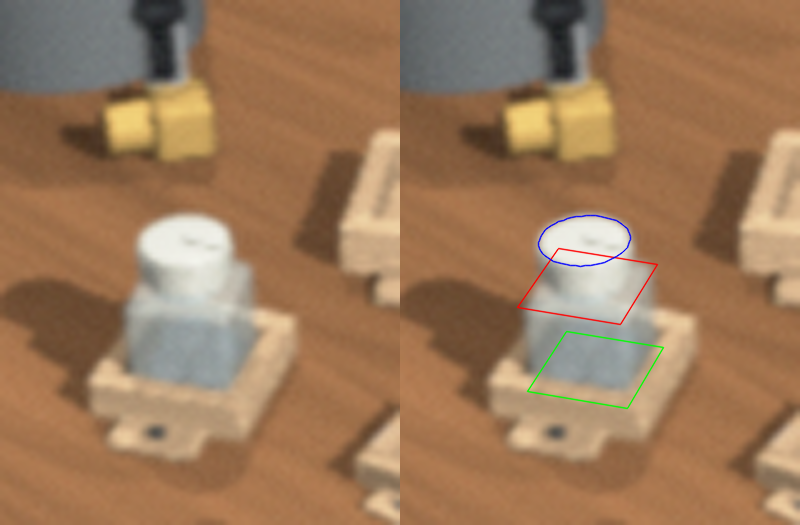

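move_arm([
  [[0,0,60],[0,0,0]],
  [[0,40,80],[0,0,0]],
  [[0,95,80],[0,0,0]],
  [[0,150,80],[0,0,0]],
  [[0,200,80],[0,0,0]],
  [[0,240,80],[0,0,0]],
  [[0,240,80],[0,0,0]],
])

```text
clock: 21.1
position: [0.5506, 0.0112, 0.3086]
tool_rot: [-3.141, -0.002, 2.441]
force: [-0.7, -1.0, -0.2]
grip_width: 0.085
```

Run:
```python
from ov import *
f=grab_frame("top");g=grab_frame("scene");s=observe();print(s["position"],s["clock"])
a=rect(f,.101,.51,.61,-.29,-.19,4000);b=rect(g,.101,.51,.61,-.29,-.19,4000)
cv2.imwrite("pics/p13.png",np.hstack([a,b]))
cv2.imwrite("pics/p14.png",f["frame"][:,:,::-1])
```

```text
[0.55078137 0.00773072 0.30884036] 21.2
```

View pics/p13.png

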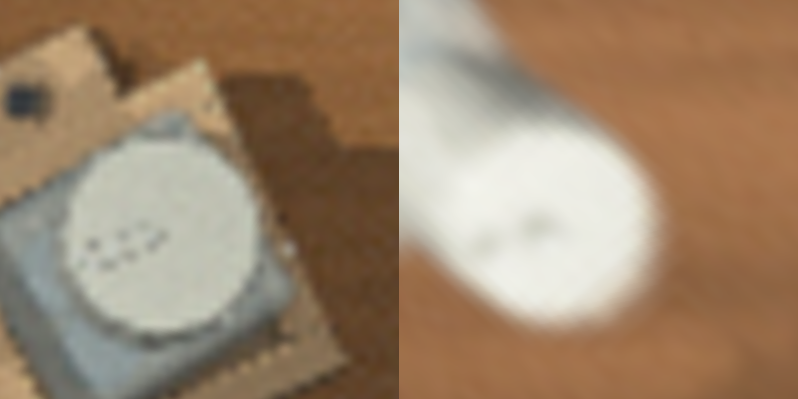

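View pics/p14.png

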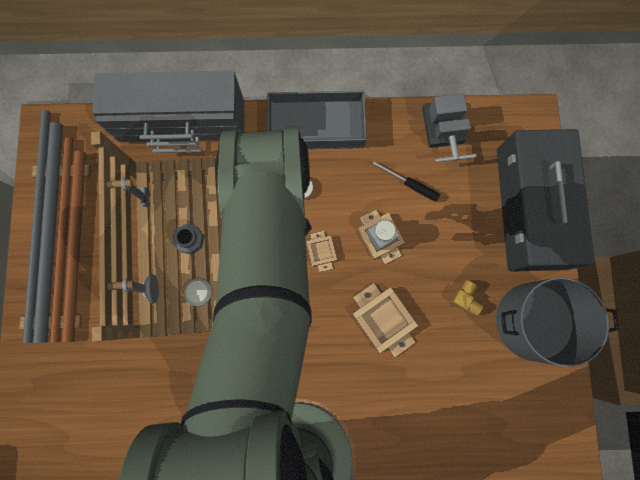

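```bash
python3 -c "
from workcell import *
print(job_done())"
```

```text
the job is handed in; nothing more can be done
None
```

I took the jar off the rack by its glass body, stood it in the 90 mm cradle and let go. Then I gripped it by the cap, pushed the cap in and turned it anticlockwise to the hard stop. I let the cap spring up, released it, moved the arm clear and handed the job in at about 21 s.

**Jar in the cradle:** it touched the pocket floor at the height expected, and the camera overlay showed it upright and fully down. It now sits turned about 4–5° in the pocket, within its play.

**Cap unlocked:**
- The press moved 5.7 mm, with 14–22 N measured.
- At the end stop the turning torque rose to about 0.57 N m.
- The pointer reads a cap turn of about 1.3 rad, where "open" is past 1.08. That reading is good only to about 0.1 rad.
- Afterwards the cap was back up at its full height.

**What disagreed or wasn't checked:**
- The pointer put the start turn at about 0.46 rad, slightly above the stated 0.1–0.4; I put that down to measurement error.
- While I turned the cap, the torque reading had the opposite sign to the one expected until the end stop. I didn't find out why.
- The last top view showed the other things in place, but the arm covered part of it, including most of the tape.

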